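# Dock a control-vial rack behind its keeper post

### The arm

A 7-joint arm with a two-finger parallel gripper is mounted at the origin on a cart in front of the work surface, level with it; the furniture and walls round the work are solid. World frame = base frame: x ahead of the robot, y to its left, z up, the work surface at z = 0. Lengths are in m, angles in degrees, forces in N, time in s.
With the tool pointing down it reaches from about 0.425 to 0.875 m from the base axis. Payload 4.7 kg.
Tool frame: the origin (TCP) lies midway between the tips of the shut fingers; the grasp point (between the pads) lies 19 mm behind it; z points along the fingers, y is the line along which they close (so a half turn about z gives the same grasp; the last joint's range is limited). The gripper opens to 87 mm and grips with 3 to 60 N. Pads are 19 mm wide; open, the fingers measure 117 mm over their backs; the gripper's body (75 mm by 190 mm) begins 51 mm behind the grasp point.
Start: joints at [-66.114, 18.392, -4.016, 83.108, 1.295, 78.541, -3.26], TCP at [0.255, 0.598, 0.223] pointing down, gripper open.
Joint ranges: [-163.93, 163.93], [-17.29, 119.83], [-79.2, 71.16], [3.27, 140.29], [-89.18, 269.18], [5.43, 117.66], [-154.24, 154.24]. Speed limits (degrees/s): [147.25, 147.25, 180, 180, 180, 180, 180].

### API

Orientations are given as [roll, pitch, yaw] about the fixed x, y, z axes, in that order (R = Rz(yaw) Ry(pitch) Rx(roll)).
In Python, from cell import env gives the robot as it stands. The module is installed in compiled form; this text tells all that it offers.
- The arm moves only by the tool step_arm, never from a script. Its argument "rows" is a list of rows, each an object with "angular": the turn, a rotation vector about the tool's x, y, z in units of pi rad (1.0 is pi rad), a list of three; "slide": the shift along the tool's x, y, z in units of 500 mm (1.0 is 500 mm), a list of three; "jaw": the opening, from 0 (shut) to 1 (fully open). A call has 1 to 10 rows; each row shifts and turns the commanded pose from where the row before left it, along the tool's axes as they then stand; what a row does not reach is not made up. A row lasts 1/8 s, in which the tool goes at most 62.5 mm and 10.7 degrees, less where a joint would pass 70% of its speed; a pose out of reach is approached as far as the arm can. A call with a number of a shift or a turn outside -1 to 1 is refused whole. A call with a gripper value outside its range is refused whole. The fingers move at their own pace and stop on an object; "newtons" is the grip in N (left out, the last holds). Time passes only in rows, so rows that do not move let the fingers close. It gives the time, the measured TCP pose, the force, the opening and the grip force at its end, in the units of the state.
- env.get_obs(): the state, without advancing time (a new reading comes with each control period).
- env.read_camera(name): name is "scene" or "top" or "wrist"; returns the picture (400x640x3 uint8, red, green, blue); there is no depth.
- env.camera_info(name): a dict with "fx", "fy", "cx", "cy" (pixels), "R" (3x3) and "t" (3): a world point X has camera coordinates R X + t. Camera axes: x right, y down, z forward; pixel columns grow to the right and rows downward; lengths in m; the calibration is good to about 2 mm. A picture is of the moment at which its call begins: read the wrist's pose just before it. camera_info takes no time and is no camera call; for the wrist camera it gives the pose at the moment of the call.
- env.sign_off(): hands the job in; it is judged then, once.
The state is a dict: "time_s": time; "qpos": joint angles; "joint_velocities": joint speeds; "effort": joint torques, N m; "tool_pos": TCP position; "tool_rot": TCP orientation; "force": force on the tool from outside, world axes, zero at the start; "wrist_torque": the same for the moment, N m; "grip_width": finger opening in m; "grasp_force": force on a finger pad.
Only numpy, scipy, OpenCV 4.12 (cv2) and the standard library are available. Lean on these libraries where they do the work, as an engineer would, in place of code of your own. Each camera call takes 0.05 s, during which the arm holds its last target. There are 200 camera calls.

### The job

Push the long control-vial rack home into its docking bay on the analyser deck: slip its left-hand rounded end in behind the keeper post first, then swing its right-hand end in past the spring roller until the rack lies fully home, flat along the rear fence. Only push it, gently, with the fingertips or the outside of the fingers: do not grip it and do not lift it off the deck. Leave the bottle, the loose caps and the marker where they are.

Things in the scene. Friction and masses are not known exactly. Their poses are not given: they have to be found in the camera images.
- vial_rack: Long low grey rack with white vials fixed in it, loose on the deck in front of the bay. From above 180 x 30 mm: straight sides 150 mm long, a half-round end (15 mm radius) at each end. Body 30 mm high, 47 mm with the vials; about 0.3 kg, friction coefficient on the deck about 0.6. Origin: centre of the underside. +y along it to its left end (seen from the robot), +x across it, away from the robot.
- rack_left_end (a point): Centre of the half-round left-hand end of the rack (rack y = +75 mm), on the underside; the tip of that end is 15 mm further. The start is 105 to 130 mm in front of home (dock -x) and 30 to 65 mm right of home (dock -y), turned up to 0.25 rad either way from the bay's direction.
- rack_right_end (a point): Centre of the half-round right-hand end of the rack (rack y = -75 mm), on the underside; the tip of that end is 15 mm further.
- dock: The docking bay, fixed to the deck. Origin: on the deck, where the rack's origin is when the rack is home (axes then parallel). +x into the bay, away from the robot; +y along the bay to the left. No floor or sill: its ground plate is flush with the deck. Keeper post (left) and catch (right) stand in its open front, so a rack parallel to the bay cannot go straight in.
- rear_fence (a point): Middle of the foot of the rear fence's front face: an aluminium wall 28 mm high, face at dock x = +15 mm, from dock y = -76 to +94 mm. Home: the rack's whole back side lies on it.
- end_stop (a point): Middle of the foot of the end stop's inner face, at the left end of the bay: a wall 28 mm high, face at dock y = +90 mm, from dock x = -19 to +19 mm. Home: the tip of the rack's left end is at it.
- keeper_post (a point): Foot of the keeper post, a fixed upright steel pin 14 mm in diameter and 50 mm high, axis at dock x = -26 mm, y = +74 mm. The gap between it and the rear fence is 34 mm, for the 30 mm rack; with its left end in there the rack can be slanted (right end toward the robot) by up to about 0.45 rad.
- catch (a point): Spring roller catch at the right end of the bay: rest position of the roller's axis, dock x = -14 mm, y = -89.5 mm, 13 mm up. Behind it (dock y from -98 to -128 mm, x from -29 to +1 mm) is its fixed black housing with aluminium cover, 28 mm high.
- catch_roller (a joint): How far the catch's free-turning white upright roller (12 mm diameter) is pressed back toward dock -y, m: 0 at rest, 0.012 fully in; spring 2.4 N at rest, 300 N/m. The rack's right end presses it back 6 mm in passing (a push of 3 to 8 N); it then springs out to about 0.001 in front of the rounded end and presses the rack into the corner of fence and end stop.
- diluent_bottle: Small bottle with black cap, 37 mm in diameter, 70 mm high, standing loose to the left of the work; origin at the centre of its underside. Not to be disturbed.
- cap_red: Loose red bottle cap, 29 mm in diameter, 16 mm high, left front of the deck; origin at the centre of its underside. Not to be disturbed.
- cap_white: Loose white bottle cap, 29 mm in diameter, 16 mm high, left front of the deck; origin at the centre of its underside. Not to be disturbed.
- marker: Loose marker pen, 130 mm long, 12 mm high, lying at the right on the front of the deck; origin at its middle, underside. Not to be disturbed.

How it is judged (in metres and radians):
On the way:
1. the left-hand end of the rack is in behind the keeper post while its right-hand end is still out in front of the bay (x of rack_left_end in the frame of dock above -0.014 m and y of rack_left_end in the frame of dock above 0.058 m and x of rack_right_end in the frame of dock below -0.02 m), for 0.1 s.
At the end, for the whole second after the job is handed in: The rack stands flat on the deck at rest in the bay, both end centres and its middle within 4 mm of home across and along the bay, with the roller sprung out again in front of its right end (pressed back less than 4 mm) (x of rack_right_end in the frame of dock between -0.004 and 0.004 m and x of rack_left_end in the frame of dock between -0.004 and 0.004 m and y of vial_rack in the frame of dock between -0.004 and 0.004 m and value of joint catch_roller below 0.004 m and height (world z) of vial_rack below 0.003 m and angle between vial_rack's own z axis and vertical below 0.05 rad and linear speed of vial_rack below 0.01 m/s); the robot touches nothing.
It fails at once if the rack is lifted off the deck (more than 10 mm) or tipped (more than 0.2 rad) (height (world z) of vial_rack above 0.01 m or angle between vial_rack's own z axis and vertical above 0.2 rad).
It fails at once if the rack is gripped or shoved hard (more than 35 N from the fingers) (contact force between the fingers and vial_rack above 35 N).
It fails at once if the bottle, a loose cap or the marker is moved by more than 15 mm (distance of any of diluent_bottle, cap_red, cap_white, marker from where it was at the start of the episode above 0.015 m).
It also fails if it takes over 58 s, if anything falls off the work surface, if the arm or the gripper's body presses on something with over 40 N, if the wrist force passes 120 N, or if a joint passes its speed limit or range.

## Working session

There is one attempt and no reset: what is moved stays moved. The work goes in short steps, Python scripts to look and compute and a tool call to move; the robot and the scene stay as the last step left them, time stands still between calls to the robot, and variables do not carry over. Pictures are saved under pics/ and viewed, at most 10 in all, crops included, and the job is handed in when it is done.

Besides the shell and the picture viewer there is one more tool, called after ">>>" by a JSON object that holds its "name" and its "arguments", one argument or row to a line. step_arm: Moves the arm, as the interface text tells. Shifts and turns lie within -1 to 1; 1 stands for 500 mm of shift or pi rad of turn. Its arguments: {"type":"object","properties":{"rows":{"type":"array"},"newtons":{"type":"number"}},"required":["rows"]}

```bash
mkdir -p pics
python3 - <<'E'
from cell import env
import cv2
o=env.get_obs(); print(o)
for n in ("top","scene"):
    i=env.camera_info(n); print(n,i)
    cv2.imwrite(f"pics/{n}0.png",env.read_camera(n)[:,:,::-1])
E
```

```text
{'time_s': 0.0, 'qpos': array([-66.11393048,  18.44145955,  -4.01550623,  83.17485928,
         1.29326329,  78.54056663,  -3.26022306]), 'joint_velocities': array([-0.04307906,  0.04759957, -0.05096836,  0.05189177, -0.01335401,
        0.09655887,  0.09311232]), 'effort': array([-1.39634226e-04, -4.91296327e+01, -4.04075654e-01, -3.12525487e+01,
       -6.38505793e-02,  4.38332255e-02,  1.84499399e-04]), 'tool_pos': array([0.25461137, 0.59745489, 0.22143467]), 'tool_rot': array([-1.79888261e+02,  4.02436333e-03,  1.56923090e+02]), 'force': array([ 0.24400964, -0.52948815,  0.13190947]), 'wrist_torque': array([-0.04794215, -0.03568933,  0.0060795 ]), 'grasp_force': 0.0, 'grip_width': 0.08716604657342159}
top {'fx': 378.4832849467424, 'fy': 378.4832849467424, 'cx': 324.3613669144822, 'cy': 197.2215058213598, 'R': array([[ 0.02611393, -0.99963323, -0.00717398],
       [-0.99579113, -0.02538154, -0.08806698],
       [ 0.0878526 ,  0.00944356, -0.99608872]]), 't': array([-0.06032245,  0.54335553,  0.86126344])}
scene {'fx': 463.0610105612782, 'fy': 463.0610105612782, 'cx': 321.9935078652575, 'cy': 195.93684775060592, 'R': array([[-0.84085893, -0.54072437, -0.02394617],
       [-0.2004357 ,  0.35217611, -0.91421962],
       [ 0.5027741 , -0.76393006, -0.40451089]]), 't': array([0.4217413 , 0.18099923, 0.71716685])}
```

View pics/top0.png

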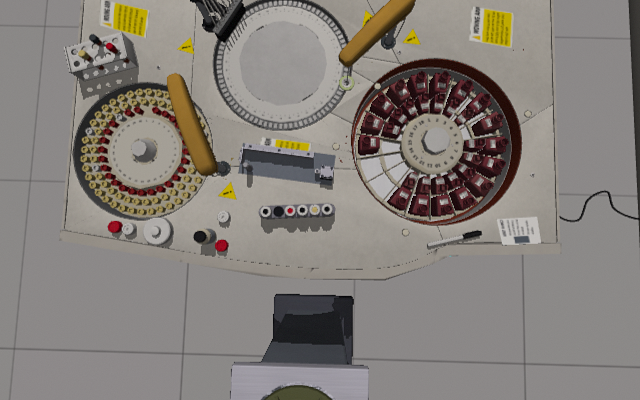

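The top view shows the bay around columns 240–335, rows 145–185, and the rack around columns 260–335, rows 205–217. The bottle (about 203,236), red cap (222,245) and white cap (223,217) are at the left front, with the marker at (455,240). I'll enlarge the crop next.

Run:
```python
import cv2
a=cv2.imread("pics/top0.png")[130:260,185:345]
cv2.imwrite("pics/topc.png",cv2.resize(a,None,fx=5,fy=4.6 if 0 else 4.6,interpolation=cv2.INTER_CUBIC) if 0 else cv2.resize(a[:120],(800,600),interpolation=cv2.INTER_CUBIC))
```

```text
(no output)
```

View pics/topc.png

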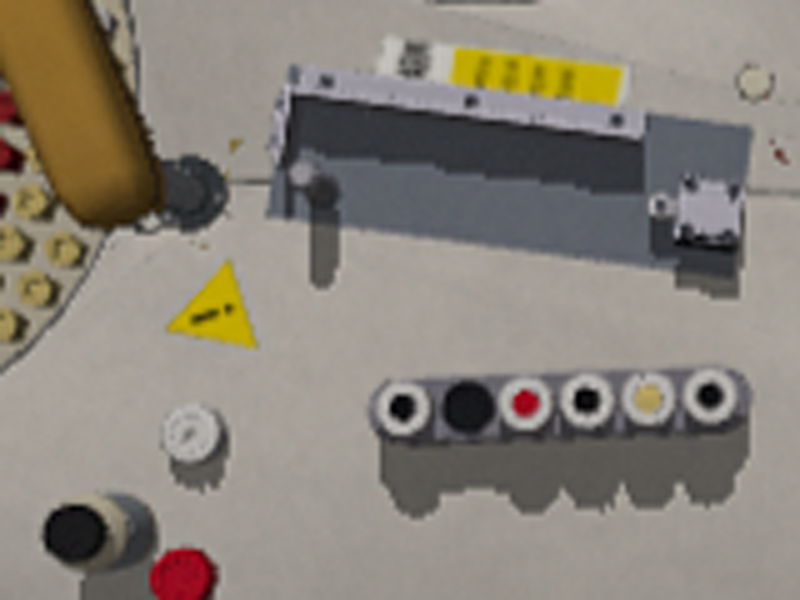

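View pics/scene0.png

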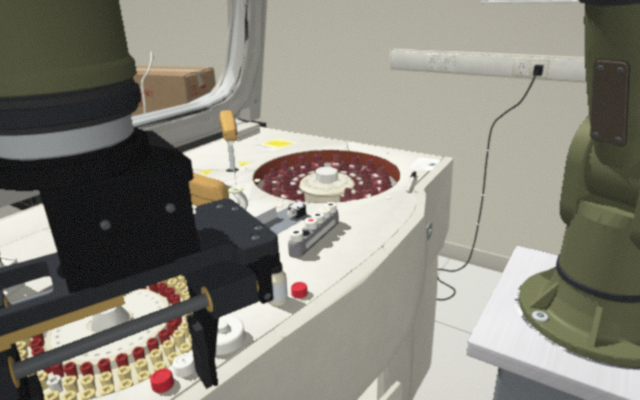

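The enlarged crop (scale 5, origin 185,130) shows:
- **Post:** top (300,174), foot (323,190).
- **Fence:** top front edge from (290,97) to (643,137).
- **Roller:** (660,205).
- **Rack:** tips (370,408) and (750,395), end vials (403,407) and (710,396).

The scene view shows the gripper high on the left and the rack in front of the bay.

```bash
cat > h.py <<'E'
import numpy as np
from cell import env
def ray(n,u,v,z):
    i=env.camera_info(n);R=np.array(i["R"]);t=np.array(i["t"])
    c=-R.T@t; d=R.T@np.array([(u-i["cx"])/i["fx"],(v-i["cy"])/i["fy"],1])
    return c+d*(z-c[2])/d[2]
def crop(x,y,z): return ray("top",185+x/5-.4,130+y/5-.4,z)
def proj(n,X):
    i=env.camera_info(n);p=np.array(i["R"])@X+i["t"];return np.array([i["fx"]*p[0]/p[2]+i["cx"],i["fy"]*p[1]/p[2]+i["cy"]])
E
python3 - <<'E'
from h import *
np.set_printoptions(precision=4,suppress=True)
P={k:crop(*v) for k,v in dict(posttop=(300,174,.05),postfoot=(323,195,.0),fL=(290,97,.028),fR=(643,137,.028),roller=(660,205,.026),rl=(370,408,.03),rr=(750,395,.03),vl=(403,407,.047),vr=(710,396,.047),bottle=(75,533,.07),capw=(192,433,.016),capr=(184,577,.016),cover=(710,210,.028),platefr=(678,268,0),platefl=(268,216,0),platebr=(751,127,0)).items()}
for k,v in P.items(): print(k,v)
# fit dock: points (dock coords)
from scipy.optimize import least_squares
D=dict(posttop=(-.026,.074),fL=(.015,.094),fR=(.015,-.076),roller=(-.014,-.0895),cover=(-.014,-.113))
A=np.array(list(D.values()));B=np.array([P[k][:2] for k in D])
f=lambda p:(A@np.array([[np.cos(p[2]),-np.sin(p[2])],[np.sin(p[2]),np.cos(p[2])]]).T+p[:2]-B).ravel()
s=least_squares(f,[.6,.05,0]);print("dock",s.x,s.fun.reshape(-1,2))
a,b=P['rl'],P['rr'];m=(a+b)/2;print("rack tips mid",m,"len",np.linalg.norm(a-b),"yaw",np.arctan2(-(a-b)[0],(a-b)[1]))
a,b=P['vl'],P['vr'];m=(a+b)/2;th=np.arctan2(-(a-b)[0],(a-b)[1]);print("vials mid",m,np.linalg.norm(a-b),th)
E
```

```text
posttop [0.6132 0.138  0.05  ]
postfoot [0.6117 0.1377 0.    ]
fL [0.6535 0.1493 0.028 ]
fR [ 0.6385 -0.0176  0.028 ]
roller [ 0.6068 -0.0265  0.026 ]
rl [0.5078 0.1051 0.03  ]
rr [ 0.5183 -0.0707  0.03  ]
vl [0.5078 0.087  0.047 ]
vr [ 0.5164 -0.0523  0.047 ]
bottle [0.4476 0.2255 0.07  ]
capw [0.4945 0.1911 0.016 ]
capr [0.4272 0.1915 0.016 ]
cover [ 0.6047 -0.05    0.028 ]
platefr [ 0.5805 -0.0352  0.    ]
platefl [0.6008 0.1639 0.    ]
platebr [ 0.6502 -0.0687  0.    ]
dock [ 0.6304  0.0601 -0.1048] [[-0.0009 -0.0016]
 [ 0.0017  0.0027]
 [-0.0011  0.0006]
 [ 0.0004 -0.001 ]
 [-0.     -0.0008]]
rack tips mid [0.5131 0.0172 0.03  ] len 0.17618525661446766 yaw 0.059943084967415315
vials mid [0.5121 0.0174 0.047 ] 0.1395839395148345 0.061562321687557375
```

```bash
cat >> h.py <<'E'
DX=np.array([.6304,.0601]);DT=-.1048   # dock pose in the world
def rot(a): return np.array([[np.cos(a),-np.sin(a)],[np.sin(a),np.cos(a)]])
def d2w(p): return DX+rot(DT)@np.array(p)
def w2d(p): return rot(-DT)@(np.array(p[:2])-DX)
def rows(start,wps,jaw,dec=3):
    """start, wps: (x,y,z,yaw deg), tool down; prints rows of 10, tracking the rounded pose"""
    p=np.array(start,float);out=[]
    for w in wps:
        y=np.radians(p[3]);d=np.array(w[:3])-p[:3]
        T=np.array([[np.cos(y),np.sin(y),0],[np.sin(y),-np.cos(y),0],[0,0,-1]]).T  # rows: tool axes
        s=np.round(T@d/.5,dec);a=round(-((w[3]-p[3]+180)%360-180)/180,dec)
        out.append((s+0,a+0));p=np.r_[p[:3]+T.T@(s*.5),p[3]-a*180]
    for k in range(0,len(out),10):
        print("["+",".join('{"angular":[0,0,%g],"slide":[%g,%g,%g],"jaw":%g}'%(a,*s,jaw) for s,a in out[k:k+10])+"]")
    print("end",p.round(4))
def lin(a,b,n): return [np.array(a)+(np.array(b)-np.array(a))*(k+1)/n for k in range(n)]
E
python3 - <<'E'
from h import *
o=env.get_obs();s=[*o['tool_pos'],o['tool_rot'][2]]
C=np.array([.5125,.0173]);th=.061
n=np.array([np.cos(th),np.sin(th)])
t=C-n*.040
a0=np.arctan2(s[1],s[0]);r0=np.hypot(s[0],s[1]);a1=np.arctan2(t[1],t[0]);r1=np.hypot(*t)
N=14;w=[]
for k in range(1,N+1):
    f=k/N;r=r0+(r1-r0)*f;a=a0+(a1-a0)*f
    w.append([r*np.cos(a),r*np.sin(a),.2214+(.12-.2214)*f,s[3]+(183.5-s[3])*f])
w+=lin(w[-1],[*t,.014,183.5],4)
rows(s,w,1); print(t)
E
```

```text
[{"angular":[0,0,-0.011],"slide":[-0.103,-0.029,0.015],"jaw":1},{"angular":[0,0,-0.01],"slide":[-0.097,-0.041,0.014],"jaw":1},{"angular":[0,0,-0.011],"slide":[-0.09,-0.051,0.015],"jaw":1},{"angular":[0,0,-0.01],"slide":[-0.082,-0.061,0.014],"jaw":1},{"angular":[0,0,-0.011],"slide":[-0.073,-0.068,0.015],"jaw":1},{"angular":[0,0,-0.01],"slide":[-0.062,-0.074,0.014],"jaw":1},{"angular":[0,0,-0.011],"slide":[-0.052,-0.08,0.015],"jaw":1},{"angular":[0,0,-0.01],"slide":[-0.041,-0.084,0.014],"jaw":1},{"angular":[0,0,-0.011],"slide":[-0.031,-0.087,0.015],"jaw":1},{"angular":[0,0,-0.01],"slide":[-0.019,-0.087,0.014],"jaw":1}]
[{"angular":[0,0,-0.011],"slide":[-0.008,-0.087,0.015],"jaw":1},{"angular":[0,0,-0.011],"slide":[0.002,-0.086,0.014],"jaw":1},{"angular":[0,0,-0.01],"slide":[0.012,-0.083,0.015],"jaw":1},{"angular":[0,0,-0.011],"slide":[0.022,-0.079,0.014],"jaw":1},{"angular":[0,0,0],"slide":[0,0,0.053],"jaw":1},{"angular":[0,0,0],"slide":[0,0,0.053],"jaw":1},{"angular":[0,0,0],"slide":[0,0,0.053],"jaw":1},{"angular":[0,0,0],"slide":[0,0,0.053],"jaw":1}]
end [4.726000e-01 1.470000e-02 1.400000e-02 1.835658e+02]
[0.4725744  0.01486151]
```

>>> {"name": "step_arm", "arguments": {
  "rows": [
    {"angular": [0, 0, -0.011], "slide": [-0.103, -0.029, 0.015], "jaw": 1},
    {"angular": [0, 0, -0.01], "slide": [-0.097, -0.041, 0.014], "jaw": 1},
    {"angular": [0, 0, -0.011], "slide": [-0.09, -0.051, 0.015], "jaw": 1},
    {"angular": [0, 0, -0.01], "slide": [-0.082, -0.061, 0.014], "jaw": 1},
    {"angular": [0, 0, -0.011], "slide": [-0.073, -0.068, 0.015], "jaw": 1},
    {"angular": [0, 0, -0.01], "slide": [-0.062, -0.074, 0.014], "jaw": 1},
    {"angular": [0, 0, -0.011], "slide": [-0.052, -0.08, 0.015], "jaw": 1},
    {"angular": [0, 0, -0.01], "slide": [-0.041, -0.084, 0.014], "jaw": 1},
    {"angular": [0, 0, -0.011], "slide": [-0.031, -0.087, 0.015], "jaw": 1},
    {"angular": [0, 0, -0.01], "slide": [-0.019, -0.087, 0.014], "jaw": 1}
  ]
}}

```text
time_s: 1.35
tool_pos: [0.4908, 0.1812, 0.1495]
tool_rot: [-180.0, -0.0, 175.9]
force: [0.4, 0.2, 0.3]
grip_width: 0.0869
grasp_force: 0.0
```

>>> {"name": "step_arm", "arguments": {
  "rows": [
    {"angular": [0, 0, -0.011], "slide": [-0.008, -0.087, 0.015], "jaw": 1},
    {"angular": [0, 0, -0.011], "slide": [0.002, -0.086, 0.014], "jaw": 1},
    {"angular": [0, 0, -0.01], "slide": [0.012, -0.083, 0.015], "jaw": 1},
    {"angular": [0, 0, -0.011], "slide": [0.022, -0.079, 0.014], "jaw": 1},
    {"angular": [0, 0, 0], "slide": [0, 0, 0], "jaw": 1}
  ]
}}

```text
time_s: 1.98
tool_pos: [0.4714, 0.0117, 0.1202]
tool_rot: [-180.0, -0.1, -176.8]
force: [0.2, -0.1, 0.2]
grip_width: 0.0873
grasp_force: 0.0
```

Run:
```python
from h import *
import cv2
o=env.get_obs();print(o['tool_pos'],o['tool_rot'])
i=env.camera_info("wrist");np.save("wi.npy",i,allow_pickle=True)
cv2.imwrite("pics/w1.png",env.read_camera("wrist")[:,:,::-1])
for d in [(-.026,.074,.05),(.015,.094,.028),(.015,-.076,.028),(-.014,-.0895,.026)]:
    print(d,proj("wrist",np.r_[d2w(d[:2]),d[2]]).round(1))
for p in (.07,-.07): print(proj("wrist",np.r_[np.array([.5125,.0173])+rot(.061)@[0,p],.047]).round(1))
```

```text
[0.47137185 0.01169968 0.12023121] [-1.79965074e+02 -1.15129522e-01 -1.76771966e+02]
(-0.026, 0.074, 0.05) [448.3 377.4]
(0.015, 0.094, 0.028) [448.  396.4]
(0.015, -0.076, 0.028) [272. 373.]
(-0.014, -0.0895, 0.026) [261.6 343.8]
[406.9 262.9]
[226.5 263.3]
```

View pics/w1.png

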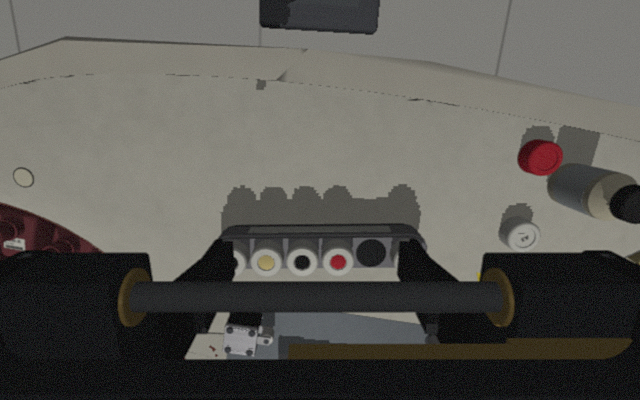

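The wrist view looks back towards the robot. The rack vials are at row 262 and the roller is at (266,341), within about 2 mm of the estimate relative to the rack. Next I'll descend and push with both open fingers along an arc.

Run:
```python
from h import *
o=env.get_obs();s=[*o['tool_pos'],o['tool_rot'][2]]
C=w2d([.5125,.0173]);a=.061-DT
print(C,a)
def tcp(C,a,g=.0245):
    n=rot(a)@[1,0]; return [*d2w(C-n*g),.014,180+np.degrees(a+DT)]
w=lin([*s[:3],s[3]%360],tcp(C,a,.040),4)+lin(tcp(C,a,.040),tcp(C,a,.0255),3)
N=16;S=.068;da=-.52
w.append(tcp(C,a))
for k in range(N):
    am=a+da/N/2; C=C+rot(am)@[S/N,0]; a+=da/N; w.append(tcp(C,a))
print("end C",C,a,"L",C+rot(a)@[0,.075]);rows([*s[:3],s[3]%360],w,1)
```

```text
[-0.11277591 -0.05489849] 0.1658
end C [-0.04583461 -0.06122308] -0.35419999999999996 L [-0.0198216   0.00912124]
[{"angular":[0,0,0],"slide":[0,0,0.053],"jaw":1},{"angular":[0,0,0],"slide":[0,0.001,0.054],"jaw":1},{"angular":[0,0,-0.001],"slide":[-0.001,0,0.053],"jaw":1},{"angular":[0,0,0],"slide":[0,0.001,0.053],"jaw":1},{"angular":[0,0,0],"slide":[-0.01,0,0],"jaw":1},{"angular":[0,0,0],"slide":[-0.009,0,0],"jaw":1},{"angular":[0,0,0],"slide":[-0.01,0,0],"jaw":1},{"angular":[0,0,0],"slide":[-0.002,0,0],"jaw":1},{"angular":[0,0,0.011],"slide":[-0.008,0.001,0],"jaw":1},{"angular":[0,0,0.01],"slide":[-0.009,0.001,0],"jaw":1}]
[{"angular":[0,0,0.01],"slide":[-0.008,0.002,0],"jaw":1},{"angular":[0,0,0.011],"slide":[-0.009,0.001,0],"jaw":1},{"angular":[0,0,0.01],"slide":[-0.008,0.002,0],"jaw":1},{"angular":[0,0,0.01],"slide":[-0.009,0.001,0],"jaw":1},{"angular":[0,0,0.011],"slide":[-0.009,0.002,0],"jaw":1},{"angular":[0,0,0.01],"slide":[-0.008,0.001,0],"jaw":1},{"angular":[0,0,0.01],"slide":[-0.009,0.002,0],"jaw":1},{"angular":[0,0,0.011],"slide":[-0.008,0.001,0],"jaw":1},{"angular":[0,0,0.01],"slide":[-0.009,0.002,0],"jaw":1},{"angular":[0,0,0.01],"slide":[-0.008,0.001,0],"jaw":1}]
[{"angular":[0,0,0.011],"slide":[-0.009,0.001,0],"jaw":1},{"angular":[0,0,0.01],"slide":[-0.008,0.002,0],"jaw":1},{"angular":[0,0,0.011],"slide":[-0.009,0.001,0],"jaw":1},{"angular":[0,0,0.01],"slide":[-0.008,0.002,0],"jaw":1}]
end [5.564000e-01 1.500000e-02 1.420000e-02 1.536739e+02]
```

>>> {"name": "step_arm", "arguments": {
  "rows": [
    {"angular": [0, 0, 0], "slide": [0, 0, 0.053], "jaw": 1},
    {"angular": [0, 0, 0], "slide": [0, 0.001, 0.054], "jaw": 1},
    {"angular": [0, 0, -0.001], "slide": [-0.001, 0, 0.053], "jaw": 1},
    {"angular": [0, 0, 0], "slide": [0, 0.001, 0.053], "jaw": 1},
    {"angular": [0, 0, 0], "slide": [-0.01, 0, 0], "jaw": 1},
    {"angular": [0, 0, 0], "slide": [-0.009, 0, 0], "jaw": 1},
    {"angular": [0, 0, 0], "slide": [-0.01, 0, 0], "jaw": 1},
    {"angular": [0, 0, 0], "slide": [-0.002, 0, 0], "jaw": 1}
  ]
}}

```text
time_s: 3.02
tool_pos: [0.4895, 0.0176, 0.0153]
tool_rot: [180.0, 0.1, -176.2]
force: [-2.3, 1.2, 1.3]
grip_width: 0.0867
grasp_force: 0.9
```

>>> {"name": "step_arm", "arguments": {
  "rows": [
    {"angular": [0, 0, 0.011], "slide": [-0.008, 0.001, 0], "jaw": 1},
    {"angular": [0, 0, 0.01], "slide": [-0.009, 0.001, 0], "jaw": 1},
    {"angular": [0, 0, 0.01], "slide": [-0.008, 0.002, 0], "jaw": 1},
    {"angular": [0, 0, 0.011], "slide": [-0.009, 0.001, 0], "jaw": 1},
    {"angular": [0, 0, 0.01], "slide": [-0.008, 0.002, 0], "jaw": 1},
    {"angular": [0, 0, 0.01], "slide": [-0.009, 0.001, 0], "jaw": 1},
    {"angular": [0, 0, 0.011], "slide": [-0.009, 0.002, 0], "jaw": 1},
    {"angular": [0, 0, 0.01], "slide": [-0.008, 0.001, 0], "jaw": 1}
  ]
}}

```text
time_s: 4.03
tool_pos: [0.5233, 0.0212, 0.0145]
tool_rot: [180.0, 0.0, 168.7]
force: [-1.8, 0.3, 0.7]
grip_width: 0.0876
grasp_force: 0.9
```

>>> {"name": "step_arm", "arguments": {
  "rows": [
    {"angular": [0, 0, 0.01], "slide": [-0.009, 0.002, 0], "jaw": 1},
    {"angular": [0, 0, 0.011], "slide": [-0.008, 0.001, 0], "jaw": 1},
    {"angular": [0, 0, 0.01], "slide": [-0.009, 0.002, 0], "jaw": 1},
    {"angular": [0, 0, 0.01], "slide": [-0.008, 0.001, 0], "jaw": 1},
    {"angular": [0, 0, 0.011], "slide": [-0.009, 0.001, 0], "jaw": 1},
    {"angular": [0, 0, 0.01], "slide": [-0.008, 0.002, 0], "jaw": 1}
  ]
}}

```text
time_s: 4.78
tool_pos: [0.5489, 0.0183, 0.0146]
tool_rot: [-180.0, 0.0, 157.5]
force: [-1.4, 0.2, 1.5]
grip_width: 0.0874
grasp_force: 0.9
```

Run:
```python
from h import *
import cv2
o=env.get_obs();print(o['tool_pos'],o['tool_rot'],o['force'])
a=env.read_camera("top")[:,:,::-1]
cv2.imwrite("pics/t2.png",cv2.resize(a[130:250,185:345],(800,600),interpolation=cv2.INTER_CUBIC))
```

```text
[0.5488925  0.01827345 0.01456695] [-1.79999607e+02  4.43174966e-03  1.57513838e+02] [-1.42182747  0.2155181   1.47637496]
```

View pics/t2.png

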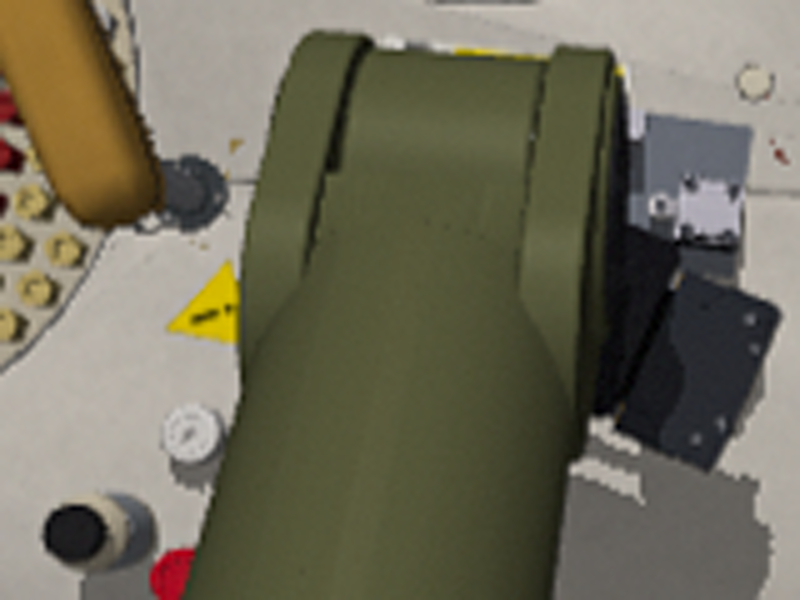

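The arm hides the rack in this view. I'll finish the arc, then back off and look.

>>> {"name": "step_arm", "arguments": {
  "rows": [
    {"angular": [0, 0, 0.011], "slide": [-0.009, 0.001, 0], "jaw": 1},
    {"angular": [0, 0, 0.01], "slide": [-0.008, 0.002, 0], "jaw": 1},
    {"angular": [0, 0, 0], "slide": [0, 0, 0], "jaw": 1},
    {"angular": [0, 0, 0], "slide": [0.04, 0, 0], "jaw": 1}
  ]
}}

```text
time_s: 5.32
tool_pos: [0.5406, 0.0242, 0.015]
tool_rot: [180.0, 0.2, 153.8]
force: [-0.6, 0.1, -0.5]
grip_width: 0.0869
grasp_force: 0.0
```

Run:
```python
from h import *
o=env.get_obs();s=[*o['tool_pos'],o['tool_rot'][2]]
print(s,o['force'])
th=-.452; ax=rot(th)@[0,1]
Cw=np.array([.5562,.0157])+.0245*(rot(th)@[1,0]); print("pred C dock",w2d(Cw),th-DT)
R=Cw-ax*.075; t=R-ax*.075
yaw=90+np.degrees(th)
w=lin(s,[s[0],s[1],.12,s[3]],3)
w+=lin(w[-1],[*t,.12,yaw],12)
rows(s,w,0); print(R,t,yaw)
```

```text
[np.float64(0.540567941990968), np.float64(0.024171362246840116), np.float64(0.014977465214018548), np.float64(153.7699974192447)] [-0.60220409  0.12075398 -0.49625198]
pred C dock [-0.04611023 -0.06025486] -0.3472
[{"angular":[0,0,0],"slide":[0,0,-0.07],"jaw":0},{"angular":[0,0,0],"slide":[0,0,-0.07],"jaw":0},{"angular":[0,0,0],"slide":[0,0,-0.07],"jaw":0},{"angular":[0,0,0.042],"slide":[-0.007,-0.025,0],"jaw":0},{"angular":[0,0,0.041],"slide":[-0.011,-0.024,0],"jaw":0},{"angular":[0,0,0.042],"slide":[-0.013,-0.022,0],"jaw":0},{"angular":[0,0,0.041],"slide":[-0.016,-0.021,0],"jaw":0},{"angular":[0,0,0.042],"slide":[-0.019,-0.018,0],"jaw":0},{"angular":[0,0,0.041],"slide":[-0.021,-0.016,0],"jaw":0},{"angular":[0,0,0.042],"slide":[-0.023,-0.012,0],"jaw":0}]
[{"angular":[0,0,0.041],"slide":[-0.024,-0.01,0],"jaw":0},{"angular":[0,0,0.042],"slide":[-0.025,-0.006,0],"jaw":0},{"angular":[0,0,0.041],"slide":[-0.026,-0.003,0],"jaw":0},{"angular":[0,0,0.042],"slide":[-0.026,0,0],"jaw":0},{"angular":[0,0,0.041],"slide":[-0.026,0.004,0],"jaw":0}]
end [ 0.5128 -0.1298  0.12   64.13  ]
[ 0.54548218 -0.06246891] [ 0.51272476 -0.12993706] 64.1023076600868
```

>>> {"name": "step_arm", "arguments": {
  "rows": [
    {"angular": [0, 0, 0], "slide": [0, 0, -0.07], "jaw": 1},
    {"angular": [0, 0, 0], "slide": [0, 0, -0.07], "jaw": 0},
    {"angular": [0, 0, 0], "slide": [0, 0, -0.07], "jaw": 0},
    {"angular": [0, 0, 0.042], "slide": [-0.007, -0.025, 0], "jaw": 0},
    {"angular": [0, 0, 0.041], "slide": [-0.011, -0.024, 0], "jaw": 0},
    {"angular": [0, 0, 0.042], "slide": [-0.013, -0.022, 0], "jaw": 0},
    {"angular": [0, 0, 0.041], "slide": [-0.016, -0.021, 0], "jaw": 0},
    {"angular": [0, 0, 0.042], "slide": [-0.019, -0.018, 0], "jaw": 0},
    {"angular": [0, 0, 0.041], "slide": [-0.021, -0.016, 0], "jaw": 0},
    {"angular": [0, 0, 0.042], "slide": [-0.023, -0.012, 0], "jaw": 0}
  ]
}}

```text
time_s: 6.58
tool_pos: [0.5234, -0.0656, 0.1198]
tool_rot: [179.9, 0.0, 101.2]
force: [-0.3, 0.3, 0.2]
grip_width: 0.0054
grasp_force: 0.0
```

>>> {"name": "step_arm", "arguments": {
  "rows": [
    {"angular": [0, 0, 0.041], "slide": [-0.024, -0.01, 0], "jaw": 0},
    {"angular": [0, 0, 0.042], "slide": [-0.025, -0.006, 0], "jaw": 0},
    {"angular": [0, 0, 0.041], "slide": [-0.026, -0.003, 0], "jaw": 0},
    {"angular": [0, 0, 0.042], "slide": [-0.026, 0, 0], "jaw": 0},
    {"angular": [0, 0, 0.041], "slide": [-0.026, 0.004, 0], "jaw": 0}
  ]
}}

```text
time_s: 7.2
tool_pos: [0.5119, -0.1297, 0.1199]
tool_rot: [179.9, -0.0, 64.0]
force: [0.1, -0.5, -0.3]
grip_width: 0.0006
grasp_force: 0.0
```

Run:
```python
from h import *
import cv2
o=env.get_obs();print(o['tool_pos'],o['tool_rot'],o['grip_width'])
a=env.read_camera("top")[:,:,::-1]
cv2.imwrite("pics/t3.png",cv2.resize(a[130:250,185:345],(800,600),interpolation=cv2.INTER_CUBIC))
```

```text
[ 0.51187758 -0.12966794  0.11985722] [ 1.79919514e+02 -1.36543695e-02  6.39632699e+01] 0.000642272914986938
```

View pics/t3.png

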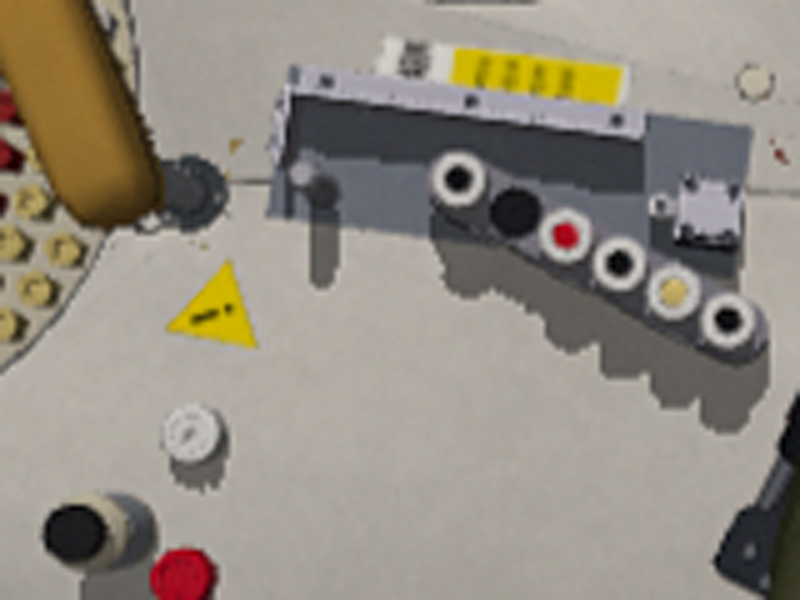

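The view is clear: the left-end vial is at crop (458,180) and the right-end vial at (728,321), with the rack slanted as planned.

```bash
cat >> h.py <<'E'
def rack(vl,vr):
    a,b=crop(*vl,.047)[:2],crop(*vr,.047)[:2];d=a-b;th=np.arctan2(-d[0],d[1]);C=(a+b)/2
    al=-(th-DT);Cd=w2d(C);L=Cd+rot(-al)@[0,.075];Rr=Cd-rot(-al)@[0,.075]
    print("len",np.linalg.norm(d).round(4),"world C",C.round(4),"th",th.round(4),"dock C",Cd.round(4),"slant",al.round(4),"L",L.round(4),"R",Rr.round(4),"post dist",(rot(al)@(np.array([-.026,.074])-Cd))[0].round(4))
    return C,th
E
python3 - <<'E'
from h import *
C,th=rack((458,180),(728,321))
E
```

```text
len 0.14 world C [0.5818 0.0032] th -0.458 dock C [-0.0424 -0.0617] slant 0.3532 L [-0.0165  0.0087] R [-0.0683 -0.1321] post dist -0.0315
```

```bash
cat >> h.py <<'E'
def now():
    o=env.get_obs(); print("now",o['tool_pos'].round(4),o['tool_rot'].round(1),"F",o['force'].round(1),"t",round(o['time_s'],2)); return [*o['tool_pos'],o['tool_rot'][2]]
E
python3 - <<'E'
from h import *
s=now()
yaw=66.;u=np.array([np.cos(np.radians(yaw)),np.sin(np.radians(yaw))])
R0=d2w((-.0683,-.1321));R1=d2w((-.041,-.0785))
p=lambda R,g=0:[*(R-u*(.0245+g)),.014,yaw]
pre=p(R0,.02); m=R0+(R1-R0)*.6
w=lin(s,[*pre[:2],.12,yaw],3)+lin([*pre[:2],.12,yaw],pre,4)
rows(s,w,0);e=pre
rows(e,lin(pre,p(R0,.001),3)+lin(p(R0,.001),p(m),7),0)
E
```

```text
now [ 0.5114 -0.1319  0.12  ] [1.799e+02 1.000e-01 6.360e+01] F [ 0.4 -1.8 -0.8] t 7.25
[{"angular":[0,0,-0.004],"slide":[0.022,0.003,0],"jaw":0},{"angular":[0,0,-0.005],"slide":[0.022,0.004,0],"jaw":0},{"angular":[0,0,-0.004],"slide":[0.022,0.004,0],"jaw":0},{"angular":[0,0,0],"slide":[0,0,0.053],"jaw":0},{"angular":[0,0,0],"slide":[0,0,0.053],"jaw":0},{"angular":[0,0,0],"slide":[0,0,0.053],"jaw":0},{"angular":[0,0,0],"slide":[0,0,0.053],"jaw":0}]
end [ 5.30600e-01 -1.04600e-01  1.40000e-02  6.59498e+01]
[{"angular":[0,0,0],"slide":[0.013,0,0],"jaw":0},{"angular":[0,0,0],"slide":[0.012,0,0],"jaw":0},{"angular":[0,0,0],"slide":[0.013,0,0],"jaw":0},{"angular":[0,0,0],"slide":[0.01,0.002,0],"jaw":0},{"angular":[0,0,0],"slide":[0.011,0.001,0],"jaw":0},{"angular":[0,0,0],"slide":[0.01,0.002,0],"jaw":0},{"angular":[0,0,0],"slide":[0.011,0.001,0],"jaw":0},{"angular":[0,0,0],"slide":[0.01,0.002,0],"jaw":0},{"angular":[0,0,0],"slide":[0.011,0.002,0],"jaw":0},{"angular":[0,0,0],"slide":[0.01,0.001,0],"jaw":0}]
end [ 5.582e-01 -5.630e-02  1.400e-02  6.600e+01]
```

>>> {"name": "step_arm", "arguments": {
  "rows": [
    {"angular": [0, 0, -0.004], "slide": [0.022, 0.003, 0], "jaw": 0},
    {"angular": [0, 0, -0.005], "slide": [0.022, 0.004, 0], "jaw": 0},
    {"angular": [0, 0, -0.004], "slide": [0.022, 0.004, 0], "jaw": 0},
    {"angular": [0, 0, 0], "slide": [0, 0, 0.053], "jaw": 0},
    {"angular": [0, 0, 0], "slide": [0, 0, 0.053], "jaw": 0},
    {"angular": [0, 0, 0], "slide": [0, 0, 0.053], "jaw": 0},
    {"angular": [0, 0, 0], "slide": [0, 0, 0.053], "jaw": 0},
    {"angular": [0, 0, 0], "slide": [0, 0, 0], "jaw": 0}
  ]
}}

```text
time_s: 8.25
tool_pos: [0.529, -0.1, 0.0117]
tool_rot: [-179.8, 0.1, 66.7]
force: [0.1, 0.8, -0.0]
grip_width: 0.0004
grasp_force: 0.0
```

>>> {"name": "step_arm", "arguments": {
  "rows": [
    {"angular": [0, 0, 0], "slide": [0.013, 0.002, 0], "jaw": 0},
    {"angular": [0, 0, 0], "slide": [0.012, 0.002, 0], "jaw": 0},
    {"angular": [0, 0, 0], "slide": [0.01, 0, 0], "jaw": 0},
    {"angular": [0, 0, 0], "slide": [0.01, 0.002, 0], "jaw": 0},
    {"angular": [0, 0, 0], "slide": [0.01, 0.001, 0], "jaw": 0},
    {"angular": [0, 0, 0], "slide": [0.01, 0.002, 0], "jaw": 0},
    {"angular": [0, 0, 0], "slide": [0.01, 0.001, 0], "jaw": 0}
  ]
}}

```text
time_s: 9.12
tool_pos: [0.5502, -0.0687, 0.0136]
tool_rot: [180.0, 0.0, 66.6]
force: [-0.8, -1.9, 1.9]
grip_width: 0.0003
grasp_force: 1.3
```

Run:
```python
from h import *
import cv2
now()
a=env.read_camera("top")[:,:,::-1]
cv2.imwrite("pics/t4.png",cv2.resize(a[130:250,185:345],(800,600),interpolation=cv2.INTER_CUBIC))
now()
```

```text
now [ 0.5502 -0.0687  0.0136] [180.    0.   66.6] F [-0.8 -1.9  1.9] t 9.12
now [ 0.5506 -0.0677  0.0136] [180.   -0.   66.6] F [-0.5 -1.3  1. ] t 9.18
```

View pics/t4.png

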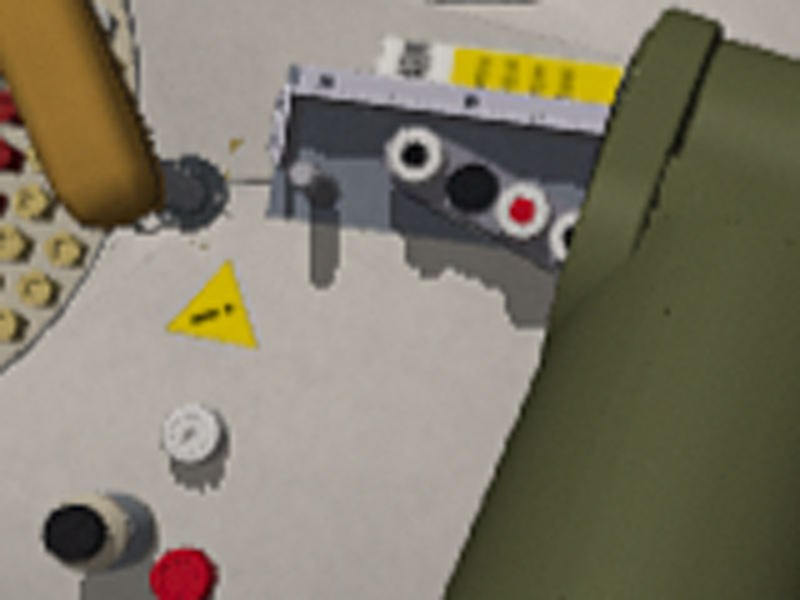

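The left vial is at (414,154) and the red third vial at (522,209). Extrapolating from those, the right-end vial is about (684,292).

Run:
```python
from h import *
C,th=rack((414,154),(684,292))
s=now(); R=C-rot(th)@[0,.075];print("R-TCP",R-s[:2], "TCP dock",w2d(s))
```

```text
len 0.1397 world C [0.594  0.0237] th -0.4493 dock C [-0.0324 -0.04  ] slant 0.3445 L [-0.0071  0.0306] R [-0.0578 -0.1106] post dist -0.0324
now [ 0.5506 -0.0677  0.0136] [180.   -0.   66.6] F [-0.5 -1.3  1. ] t 9.18
R-TCP [0.01076614 0.02382501] TCP dock [-0.06597782 -0.1354125 ]
```

>>> {"name": "step_arm", "arguments": {
  "rows": [
    {"angular": [0, 0, 0], "slide": [0.01, 0.003, 0], "jaw": 0},
    {"angular": [0, 0, 0], "slide": [0.01, 0.003, 0], "jaw": 0},
    {"angular": [0, 0, 0], "slide": [0.01, 0.002, 0], "jaw": 0},
    {"angular": [0, 0, 0], "slide": [0.01, 0.002, 0], "jaw": 0},
    {"angular": [0, 0, 0], "slide": [0.01, 0.002, 0], "jaw": 0},
    {"angular": [0, 0, 0], "slide": [0, 0, 0], "jaw": 0}
  ]
}}

```text
time_s: 9.93
tool_pos: [0.5659, -0.0473, 0.0135]
tool_rot: [180.0, -0.0, 66.6]
force: [-0.1, -0.1, 0.3]
grip_width: 0.0006
grasp_force: 0.0
```

Run:
```python
from h import *
import cv2
s=now();print(w2d(s))
a=env.read_camera("top")[:,:,::-1]
cv2.imwrite("pics/t5.png",cv2.resize(a[130:250,185:345],(800,600),interpolation=cv2.INTER_CUBIC))
```

```text
now [ 0.5659 -0.0473  0.0135] [180.   -0.   66.6] F [-0.1 -0.1  0.3] t 9.93
[-0.05287079 -0.1135229 ]
```

View pics/t5.png

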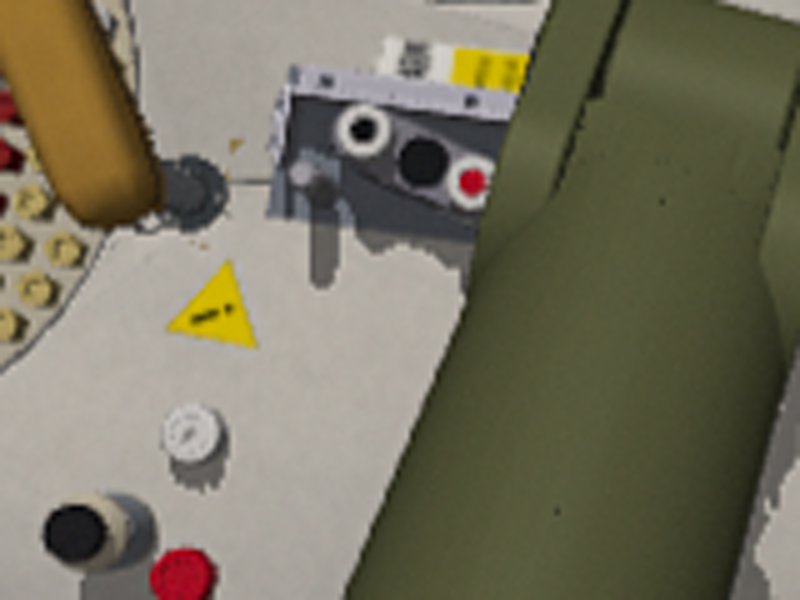

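The left vial is at (362,129) and the red one at (472,181), so the right-end vial is about (637,259).

Run:
```python
from h import *
C,th=rack((362,129),(637,259))
s=now(); R=C-rot(th)@[0,.075];print("R-TCP",R-s[:2], "TCP dock",w2d(s),"R by contact dock",w2d(np.array(s[:2])+.0245*np.array([np.cos(np.radians(s[3])),np.sin(np.radians(s[3]))])))
```

```text
len 0.1405 world C [0.6068 0.0469] th -0.4185 dock C [-0.0221 -0.0156] slant 0.3137 L [0.0011 0.0557] R [-0.0452 -0.087 ] post dist -0.0314
now [ 0.5658 -0.0473  0.0135] [ 1.80e+02 -1.00e-01  6.66e+01] F [-0.4 -0.2  0.5] t 9.97
R-TCP [0.01053381 0.02565069] TCP dock [-0.0530249  -0.11357931] R by contact dock [-0.04569872 -0.09020032]
```

>>> {"name": "step_arm", "arguments": {
  "rows": [
    {"angular": [0, 0, 0], "slide": [0.008, 0, 0], "jaw": 0},
    {"angular": [0, 0, 0], "slide": [0.008, 0, 0], "jaw": 0},
    {"angular": [0, 0, 0], "slide": [0.008, 0, 0], "jaw": 0},
    {"angular": [0, 0, 0], "slide": [0.007, 0, 0], "jaw": 0},
    {"angular": [0, 0, 0], "slide": [0, 0, 0], "jaw": 0}
  ]
}}

```text
time_s: 10.6
tool_pos: [0.5719, -0.0332, 0.0135]
tool_rot: [180.0, -0.0, 66.6]
force: [-0.0, -0.5, -0.5]
grip_width: 0.0004
grasp_force: 0.1
```

Run:
```python
from h import *
import cv2
s=now();print("R by contact dock",w2d(np.array(s[:2])+.0245*np.array([np.cos(np.radians(s[3])),np.sin(np.radians(s[3]))])))
a=env.read_camera("top")[:,:,::-1]
cv2.imwrite("pics/t6.png",cv2.resize(a[130:250,185:345],(800,600),interpolation=cv2.INTER_CUBIC))
```

```text
now [ 0.5719 -0.0332  0.0135] [180.   -0.   66.6] F [-0.  -0.5 -0.5] t 10.6
R by contact dock [-0.04114023 -0.07555086]
```

View pics/t6.png

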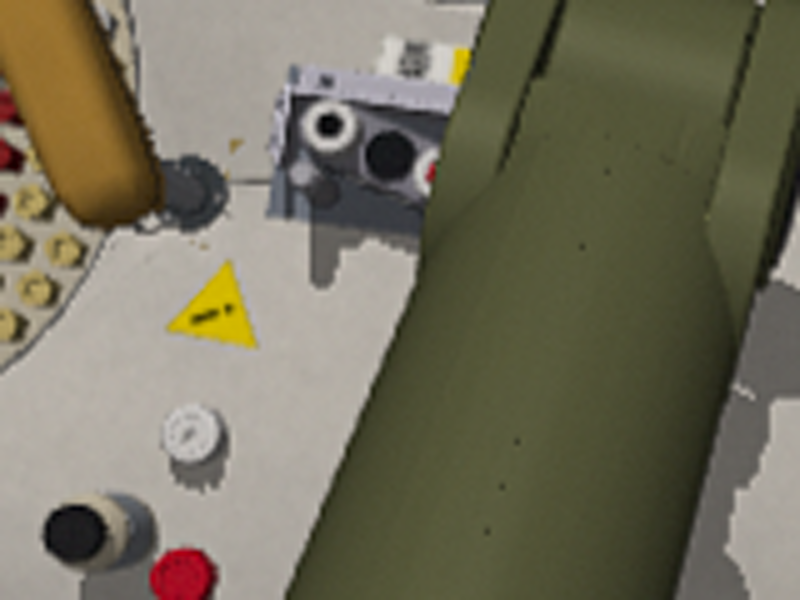

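The left vial is now at (329,125), behind the post.

Run:
```python
from h import *
v=w2d(crop(329,125,.047))
print(v)
for al in (.26,.29,.32):
    print(al,"L",v+.005*np.array([np.sin(al),np.cos(al)]))
s=now()
# swing approach, slant .28, L=(0,.070)
al=.28;L=np.array([-.0005,.069])
def tcp(al,b,g,z=.014,L=L):   # b: rack y of the contact, g: gap
    th=DT-al;ax=rot(-al)@[0,1];n=rot(-al)@[1,0]
    q=L-ax*(.075-b)-n*(.030+g)
    return [*d2w(q),z,np.degrees(th)+90]
u=np.array([np.cos(np.radians(s[3])),np.sin(np.radians(s[3])),0,0]);v=np.array([u[1],-u[0],0,0])
s=np.array(s);a=s-.014*u;b=a-.044*v
w=lin(s,a,2)+lin(a,b,3)+lin(b,tcp(al,-.055,.010),4)+lin(tcp(al,-.055,.010),tcp(al,-.055,.002),2)
rows(s,w,0);e=tcp(al,-.055,.002)
w=[tcp(al+(-.01-al)*(k+1)/14,-.055,0.) for k in range(14)]
rows(e,w,0);print(w2d(w[-1]))
```

```text
[-0.00052363  0.06654906]
0.26 L [0.00076177 0.07138101]
0.29 L [0.00090613 0.07134028]
0.32 L [0.0010492  0.07129524]
now [ 0.5719 -0.0333  0.0136] [ 1.80e+02 -1.00e-01  6.66e+01] F [-0.1  0.3  0.2] t 10.65
[{"angular":[0,0,0],"slide":[-0.014,0,0],"jaw":0},{"angular":[0,0,0],"slide":[-0.014,0,0],"jaw":0},{"angular":[0,0,0],"slide":[0,-0.029,0],"jaw":0},{"angular":[0,0,0],"slide":[0,-0.03,0],"jaw":0},{"angular":[0,0,0],"slide":[0,-0.029,0],"jaw":0},{"angular":[0,0,-0.002],"slide":[0.029,0.001,0],"jaw":0},{"angular":[0,0,-0.002],"slide":[0.029,0.002,0],"jaw":0},{"angular":[0,0,-0.002],"slide":[0.029,0.001,-0.001],"jaw":0},{"angular":[0,0,-0.002],"slide":[0.028,0.002,0],"jaw":0},{"angular":[0,0,0],"slide":[0,0.008,0],"jaw":0}]
[{"angular":[0,0,0],"slide":[0,0.008,0],"jaw":0}]
end [5.58500e-01 2.02000e-02 1.41000e-02 6.80306e+01]
[{"angular":[0,0,-0.007],"slide":[-0.001,0.009,0],"jaw":0},{"angular":[0,0,-0.006],"slide":[-0.001,0.006,0],"jaw":0},{"angular":[0,0,-0.007],"slide":[-0.002,0.005,0],"jaw":0},{"angular":[0,0,-0.006],"slide":[-0.001,0.006,0],"jaw":0},{"angular":[0,0,-0.007],"slide":[-0.001,0.005,0],"jaw":0},{"angular":[0,0,-0.007],"slide":[-0.001,0.005,0],"jaw":0},{"angular":[0,0,-0.006],"slide":[-0.001,0.006,0],"jaw":0},{"angular":[0,0,-0.007],"slide":[-0.002,0.005,0],"jaw":0},{"angular":[0,0,-0.006],"slide":[-0.001,0.006,0],"jaw":0},{"angular":[0,0,-0.007],"slide":[-0.001,0.005,0],"jaw":0}]
[{"angular":[0,0,-0.007],"slide":[-0.001,0.005,0],"jaw":0},{"angular":[0,0,-0.006],"slide":[-0.001,0.006,0],"jaw":0},{"angular":[0,0,-0.007],"slide":[-0.001,0.005,0],"jaw":0},{"angular":[0,0,-0.006],"slide":[-0.002,0.006,0],"jaw":0}]
end [5.95100e-01 2.00000e-03 1.40000e-02 8.45126e+01]
[-0.02919852 -0.0612935 ]
```

>>> {"name": "step_arm", "arguments": {
  "rows": [
    {"angular": [0, 0, 0], "slide": [-0.014, 0, 0], "jaw": 0},
    {"angular": [0, 0, 0], "slide": [-0.014, 0, 0], "jaw": 0},
    {"angular": [0, 0, 0], "slide": [0, -0.029, 0], "jaw": 0},
    {"angular": [0, 0, 0], "slide": [0, -0.03, 0], "jaw": 0},
    {"angular": [0, 0, 0], "slide": [0, -0.029, 0], "jaw": 0},
    {"angular": [0, 0, -0.002], "slide": [0.029, 0.001, 0], "jaw": 0},
    {"angular": [0, 0, -0.002], "slide": [0.029, 0.002, 0], "jaw": 0},
    {"angular": [0, 0, -0.002], "slide": [0.029, 0.001, 0], "jaw": 0},
    {"angular": [0, 0, -0.002], "slide": [0.028, 0.002, 0], "jaw": 0},
    {"angular": [0, 0, 0], "slide": [0, 0, 0], "jaw": 0}
  ]
}}

```text
time_s: 11.9
tool_pos: [0.5515, 0.024, 0.0134]
tool_rot: [180.0, -0.0, 68.1]
force: [1.1, 0.1, -0.7]
grip_width: 0.0007
grasp_force: 0.0
```

>>> {"name": "step_arm", "arguments": {
  "rows": [
    {"angular": [0, 0, 0], "slide": [0, 0.008, 0], "jaw": 0},
    {"angular": [0, 0, 0], "slide": [0, 0.008, 0], "jaw": 0},
    {"angular": [0, 0, -0.007], "slide": [-0.001, 0.008, 0], "jaw": 0},
    {"angular": [0, 0, -0.006], "slide": [-0.001, 0.006, 0], "jaw": 0},
    {"angular": [0, 0, -0.007], "slide": [-0.002, 0.005, 0], "jaw": 0},
    {"angular": [0, 0, -0.006], "slide": [-0.001, 0.006, 0], "jaw": 0},
    {"angular": [0, 0, -0.007], "slide": [-0.001, 0.005, 0], "jaw": 0}
  ]
}}

```text
time_s: 12.78
tool_pos: [0.5714, 0.0113, 0.0135]
tool_rot: [-180.0, 0.0, 74.0]
force: [-1.4, 0.4, 0.2]
grip_width: 0.0005
grasp_force: 0.5
```

>>> {"name": "step_arm", "arguments": {
  "rows": [
    {"angular": [0, 0, -0.007], "slide": [-0.001, 0.005, 0], "jaw": 0},
    {"angular": [0, 0, -0.006], "slide": [-0.001, 0.006, 0], "jaw": 0},
    {"angular": [0, 0, -0.007], "slide": [-0.002, 0.005, 0], "jaw": 0},
    {"angular": [0, 0, -0.006], "slide": [-0.001, 0.006, 0], "jaw": 0},
    {"angular": [0, 0, -0.007], "slide": [-0.001, 0.005, 0], "jaw": 0}
  ]
}}

```text
time_s: 13.4
tool_pos: [0.5831, 0.0073, 0.0135]
tool_rot: [-179.9, -0.1, 80.0]
force: [-3.3, 3.5, 0.7]
grip_width: 0.0002
grasp_force: 1.6
```

>>> {"name": "step_arm", "arguments": {
  "rows": [
    {"angular": [0, 0, -0.007], "slide": [-0.001, 0.005, 0], "jaw": 0},
    {"angular": [0, 0, -0.006], "slide": [-0.001, 0.006, 0], "jaw": 0},
    {"angular": [0, 0, -0.007], "slide": [-0.001, 0.005, 0], "jaw": 0},
    {"angular": [0, 0, -0.004], "slide": [-0.001, 0.005, 0], "jaw": 0}
  ]
}}

```text
time_s: 13.9
tool_pos: [0.5946, 0.0011, 0.0138]
tool_rot: [179.9, 0.0, 84.2]
force: [-0.3, 0.5, 0.4]
grip_width: 0.0006
grasp_force: 0.0
```

>>> {"name": "step_arm", "arguments": {
  "rows": [
    {"angular": [0, 0, 0], "slide": [0, 0.003, 0], "jaw": 0},
    {"angular": [0, 0, 0], "slide": [0, 0.003, 0], "jaw": 0},
    {"angular": [0, 0, 0], "slide": [0, 0, 0], "jaw": 0}
  ]
}}

```text
time_s: 14.28
tool_pos: [0.597, 0.0016, 0.0136]
tool_rot: [180.0, -0.0, 84.2]
force: [-0.1, -0.3, 0.9]
grip_width: 0.0005
grasp_force: 0.0
```

>>> {"name": "step_arm", "arguments": {
  "rows": [
    {"angular": [0, 0, 0], "slide": [0, 0.003, 0], "jaw": 0},
    {"angular": [0, 0, 0], "slide": [0, 0.003, 0], "jaw": 0},
    {"angular": [0, 0, 0], "slide": [0, 0, 0], "jaw": 0}
  ]
}}

```text
time_s: 14.65
tool_pos: [0.5982, 0.0015, 0.0133]
tool_rot: [-179.8, -0.0, 84.2]
force: [-4.6, 1.4, 3.0]
grip_width: 0.0003
grasp_force: 2.8
```

The rack is now firm against the fence, so I'll back away and look.

>>> {"name": "step_arm", "arguments": {
  "rows": [
    {"angular": [0, 0, 0], "slide": [0, -0.03, 0], "jaw": 0},
    {"angular": [0, 0, 0], "slide": [0, -0.06, 0], "jaw": 0},
    {"angular": [0, 0, 0], "slide": [0, 0, -0.1], "jaw": 0},
    {"angular": [0, 0, 0], "slide": [-0.1, 0, -0.1], "jaw": 0},
    {"angular": [0, 0, 0], "slide": [-0.12, 0, 0], "jaw": 0},
    {"angular": [0, 0, 0], "slide": [-0.12, 0, 0], "jaw": 0},
    {"angular": [0, 0, 0], "slide": [-0.1, 0, 0], "jaw": 0},
    {"angular": [0, 0, 0], "slide": [0, 0, 0], "jaw": 0}
  ]
}}

```text
time_s: 15.65
tool_pos: [0.5322, -0.2133, 0.1084]
tool_rot: [179.9, 0.2, 83.7]
force: [-0.7, 1.0, 0.5]
grip_width: 0.0002
grasp_force: 0.0
```

Run:
```python
from h import *
import cv2
now()
a=env.read_camera("top")[:,:,::-1]
cv2.imwrite("pics/t7.png",cv2.resize(a[130:250,185:345],(800,600),interpolation=cv2.INTER_CUBIC))
```

```text
now [ 0.5322 -0.2133  0.1084] [179.9   0.2  83.7] F [-0.7  1.   0.5] t 15.65
```

View pics/t7.png

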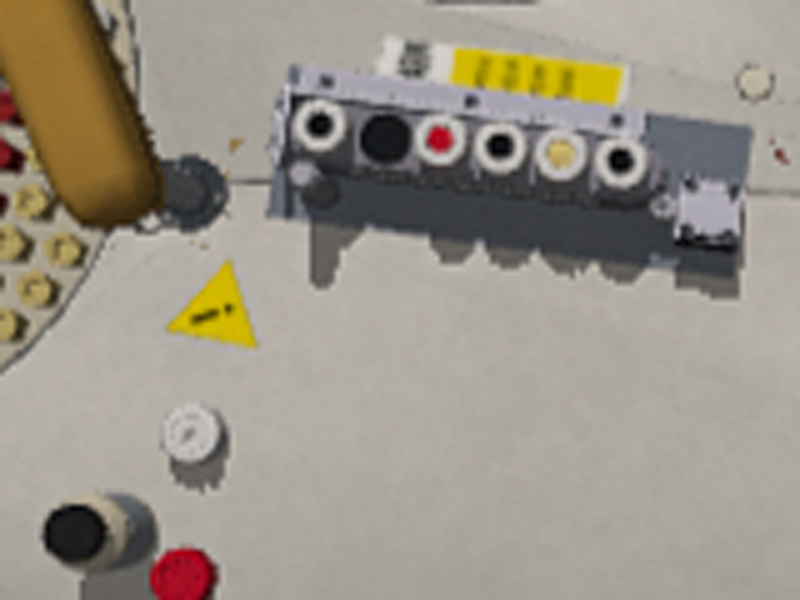

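The rack lies along the fence, with end vials at (319,125) and (621,161) and the roller at (663,206).

Run:
```python
from h import *
rack((319,125),(621,161)); print(w2d(crop(663,206,.026)),w2d(crop(660,205,.026)))
```

```text
len 0.1402 world C [0.6301 0.0612] th -0.0952 dock C [-0.0004  0.001 ] slant -0.0096 L [-0.0012  0.076 ] R [ 0.0003 -0.074 ] post dist -0.0249
[-0.01472345 -0.09001022] [-0.01443568 -0.08855075]
```

```bash
python3 -c "
from cell import env
print(env.sign_off())"
```

```text
the job is handed in; nothing more can be done
None
```

I handed the job in at about 16 s of the 58 s allowed. The last camera check put both rack ends and its middle within about 1 mm of home, flat along the fence, with the roller sprung out about 1.5 mm pressed. The sign-off gave no verdict.

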